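# Clock the pump fixture and pin it

### The arm

A 7-joint arm with a two-finger parallel gripper is mounted at the origin on the work surface. World frame = base frame: x ahead of the robot, y to its left, z up, the work surface at z = 0. Lengths are in mm, angles in rad, forces in N, time in s.
With the tool pointing down it reaches from about 400 to 875 mm from the base axis. Payload 6.5 kg.
Tool frame: the origin (TCP) lies at the centre of the arm's flange, where the gripper is bolted on; the fingertips stand 166 mm ahead of it and the grasp point (between the pads) lies 147 mm ahead of it; y points along the fingers, x is the direction in which the jaws open and shut, and the axes are right-handed (so a half turn about y gives the same grasp; the last joint's range is limited). The gripper opens to 88 mm and grips with 3 to 60 N. Pads are 18 mm wide; open, the fingers measure 123 mm over their backs; the gripper's body (75 mm by 187 mm) begins 45 mm behind the grasp point.
Start: joints at [-1.213, 0.536, -0.004, 1.538, 0.003, 1.067, -0.071], TCP at [267.288, 592.493, 404.716] pointing down, gripper open.
Joint ranges: [-2.7, 2.7], [-0.37, 2.16], [-1.27, 1.26], [0.24, 2.4], [-1.31, 4.45], [0.19, 1.91], [-2.76, 2.76]. Speed limits (rad/s): [2.39, 2.39, 3.14, 3.14, 3.14, 3.14, 3.14].

### API

Orientations are given as a unit quaternion [w, x, y, z].
In Python, from workcell import r gives the robot as it stands.
- The arm moves only by the tool jog_arm, never from a script. Its argument "targets" is a list of rows, each a list of 3 entries, a list of its own where there are three numbers: the shift along the tool's x, y, z in units of 40 mm (1.0 is 40 mm), then the turn about the tool's y in units of 6 degrees (1.0 is 6 degrees), then the opening, from 0 (shut) to 1 (fully open). In form: [[[dx, dy, dz], roll, fingers], ...]. A call has 1 to 12 rows; each row shifts and turns the pose as measured when the row begins, along the tool's axes as they then stand; what a row does not reach is not made up. A row lasts 1/8 s, in which the tool goes at most 62.5 mm and 10.7 degrees, less where a joint would pass 70% of its speed; a pose out of reach is approached as far as the arm can. A call with a number of a shift or a turn outside -1 to 1 is refused whole. A call with a gripper value outside its range is refused whole. The fingers move at their own pace and stop on an object; "force" is the grip in N (left out, the last holds). Time passes only in rows, so rows that do not move let the fingers close. It gives the time, the measured TCP pose, the force and the opening at its end, in the units of the state.
- r.read_state(): the state, without advancing time (a new reading comes with each control period).
- r.snapshot(name): name is "scene" or "top" or "wrist"; returns (picture, depth): 400x640x3 uint8, blue, green, red; 400x640 float32, mm along the optical axis (not along the pixel's ray), 0 where there is no reading.
- r.get_calibration(name): a dict with "camera_matrix" (3x3 intrinsics, pixels), "dist_coeffs" ([k1, k2, p1, p2, k3] as OpenCV has them; the pictures are not rectified), "R" (3x3) and "t" (3): a world point X has camera coordinates R X + t. Camera axes: x right, y down, z forward; pixel columns grow to the right and rows downward; lengths in mm; the calibration is good to about 2 mm. A picture is of the moment at which its call begins: read the wrist's pose just before it. get_calibration takes no time and is no camera call; for the wrist camera it gives the pose at the moment of the call.
- r.close_job(): hands the job in, once; it reports no verdict.
The state is a dict: "t": time; "q": joint angles; "qd": joint speeds; "tau": joint torques, N m; "ee_pos": TCP position; "tool_rot": TCP orientation; "force": force on the tool from outside, world axes, zero at the start; "ft_torque": the same for the moment, N m; "finger_gap": finger opening in mm.
Only numpy, scipy, OpenCV 4.12 (cv2) and the standard library are available. Lean on these libraries where they do the work, as an engineer would, in place of code of your own. Each camera call takes 0.05 s, during which the arm holds its last target. There are 200 camera calls.

### The job

On the pump-rebuild bench, turn the black knob of the grey clocking fixture clockwise, over a stiff spot, until you feel the effort dip as it drops into its hidden notch, and leave it there. Only then take the red locating pin from the wooden rack and put it through the hole in the fixture until its collar sits fully home on the cover, without forcing it and without touching the knob or fixture while the pin is in the hole; leave the other parts where they are.

Things in the scene. Friction and masses are not known exactly. Their poses are not given: they have to be found in the camera images.
- fixture: Heavy grey square clocking fixture, fixed to the bench: foot 170 x 170 mm, body 150 x 150 mm, top of its cover 53 mm above the bench. Origin at the centre of the underside, on the knob's upright axis; z up, x from the knob towards the pin hole. An index disc inside turns with the knob; its single notch lies 0.5 to 1.7 rad clockwise (seen from above) of where the knob starts.
- knob_top (a point): Centre of the top of the round black fluted knob, 103 mm above the bench, on its upright axis. The knob is 44 mm across, 32 mm tall (71 to 103 mm above the bench) on an 18 mm stem, alike from all sides, without end stops. Axes as the fixture's; they do not turn with the knob.
- hole (a point): Centre of the mouth of the pin hole, on the cover's top face 53 mm above the bench, ringed by small brass dots, 50 mm from the knob's axis. 16 mm across with a 3 mm chamfer, straight down through the 15 mm cover. Only with the knob in its notch (within 3 degrees) does the disc's slot lie under the hole; else the pin stops on the disc, its collar about 21 mm above the cover.
- rack: Plywood rack 60 x 150 x 46 mm, fixed to the bench, origin at the centre of its underside, long side along its y. Three 16 mm holes in a row, 45 mm apart: the red pin in the one at y = -45 mm, the middle one empty, a steel bolt in the one at y = +45 mm.
- pin: Red locating pin of 0.1 to 0.15 kg, 80 mm long, origin at its tip, z along it up to the head: shank 12 mm thick and 42 mm long with a tapered tip, then a collar 26 mm across (42 to 46 mm from the tip), then a round grip 22 mm across (47 to 80 mm from the tip). It stands upright in the rack with its collar resting on the rack's top.
- pin_tip (a point): The lower end of the red pin, centre of its tip.
- bolt: Bystander: steel hex bolt standing in the rack, head 20 mm, 57 mm long, origin at its tip.
- valve_plate: Bystander: steel valve plate ring, 120 mm across, lying on the bench; origin at the centre of its underside.
- bronze_seat: Bystander: bronze seat, 68 mm across, 30 mm tall; origin at the centre of its underside.
- piston: Bystander: upright steel piston, 32 mm across, 88 mm tall; origin at the centre of its underside.
- race: Bystander: dark steel bearing race, 80 mm across, 14 mm tall; origin at the centre of its underside.
- wrench: Bystander: steel wrench lying flat on the bench, to the right of the rack or fixture; origin at the middle of its underside.
- cover_top (a point): Point on the knob's axis at the cover's top face (53 mm high). Below it a sprung ball rides on the disc. Plain drag is about 0.1 N m. Some 15 degrees before the notch's bottom the effort climbs to 0.6 to 1.2 N m (stiff crest: grip firmly, 40 N or more), dips below zero for the last 5 degrees, then needs 0.3 to 0.5 N m to leave over a gentler crest 6 degrees on. Let go past the stiff crest, it centres itself.
Not all that is in view belongs to the job. Of the things like the fixture, leave any that is green or turquoise; of the rest the larger one is meant.

How it is judged (in metres and radians):
On the way:
1. the knob is taken in hand while the pin is still in its rack (contact force between the fingers and fixture above 2 N and distance of pin from where it was at the start of the episode below 0.015 m), for 0.2 s.
At the end, for the whole second after the job is handed in: The red pin stands upright (within 7 degrees) and still in the fixture's hole, its tip at least 39 mm below the top of the cover (collar home within 3 mm) (z of pin_tip in the frame of hole below -0.039 m and horizontal distance between pin_tip and hole below 0.005 m and angle between pin's own z axis and vertical below 0.12 rad and linear speed of pin below 0.02 m/s); the robot touches nothing.
It fails at once if the pin is forced: more than 30 N between the pin and the fixture with its disc (contact force between pin and fixture above 30 N).
It fails at once if the knob or fixture is touched with more than 3 N while the pin is in the hole (contact force between the fingers and fixture above 3 N and horizontal distance between pin_tip and hole below 0.008 m and z of pin_tip in the frame of hole below -0.003 m).
It fails at once if a bystander is moved more than 30 mm (distance of any of bolt, valve_plate, bronze_seat, piston, race, wrench from where it was at the start of the episode above 0.03 m).
It also fails if it takes over 72 s, if anything falls off the work surface, if the arm or the gripper's body presses on something with over 40 N, if the wrist force passes 120 N, or if a joint passes its speed limit or range.

## Working session

There is one attempt and no reset: what is moved stays moved. The work goes in short steps, Python scripts to look and compute and a tool call to move; the robot and the scene stay as the last step left them, time stands still between calls to the robot, and variables do not carry over. Pictures are saved under pics/ and viewed, about 8 in all and at most 12, crops included, and the job is handed in when it is done.

Besides the shell and the picture viewer there is one more tool, called after "Request:" as a command line: name --argument value ..., lists and objects as JSON in quotes. jog_arm: Moves the arm, as the interface text tells. Its arguments: {"type":"object","properties":{"targets":{"type":"array","items":{"type":"array"}},"force":{"type":"number"}},"required":["targets"]}

```bash
mkdir -p pics; ls
python3 - <<'E'
from workcell import r
import cv2,numpy as np
s=r.read_state();print(s)
a,d=r.snapshot("top");b,e=r.snapshot("scene")
np.savez('/tmp/v.npz',a=a,d=d,b=b,e=e)
for n in("top","scene"):
    c=r.get_calibration(n);print(n,c)
cv2.imwrite('pics/top.png',a);cv2.imwrite('pics/scene.png',b)
E
```

```text
pics
{'t': 0.0, 'q': array([-1.21319284,  0.53715764, -0.0044377 ,  1.53881878,  0.00260323,
        1.06728378, -0.07120308]), 'qd': array([ 1.58335454e-04,  1.62661019e-03, -7.79354808e-05,  2.83289848e-04,
       -1.66937156e-03, -5.04493131e-04,  1.47527326e-04]), 'tau': array([ 5.31767746e-04, -5.70977676e+01,  9.91100371e-01, -2.51595247e+01,
       -5.62219683e-02,  1.80933333e-02,  1.65238280e-04]), 'ee_pos': array([267.16856758, 592.21487925, 403.86556186]), 'tool_rot': array([-0.59360739,  0.59431772,  0.38320908, -0.38414516]), 'force': array([ 0.79543158, -0.13765308, -0.0839834 ]), 'ft_torque': array([-0.00437681, -0.03849734,  0.09406121]), 'finger_gap': 88.35487633523942}
top {'camera_matrix': array([[438.73706706,   0.        , 320.66458765],
       [  0.        , 438.73706706, 191.46656229],
       [  0.        ,   0.        ,   1.        ]]), 'dist_coeffs': array([-0.083124,  0.      ,  0.      ,  0.      ,  0.      ]), 'R': array([[ 0.00480977, -0.99998577,  0.0023093 ],
       [-0.99706841, -0.00497207, -0.07635358],
       [ 0.07636397, -0.00193529, -0.99707813]]), 't': array([-135.41518237,  561.11651832, 1401.55430886])}
scene {'camera_matrix': array([[402.60225919,   0.        , 315.31647953],
       [  0.        , 402.60225919, 203.06866476],
       [  0.        ,   0.        ,   1.        ]]), 'dist_coeffs': array([0.00162448, 0.        , 0.        , 0.        , 0.        ]), 'R': array([[-0.13496027,  0.99085012,  0.00132546],
       [ 0.70920132,  0.09753188, -0.69822706],
       [-0.69196764, -0.0932929 , -0.71587514]]), 't': array([ 200.11385397, -315.44838947, 1473.29861769])}
```

View pics/top.png

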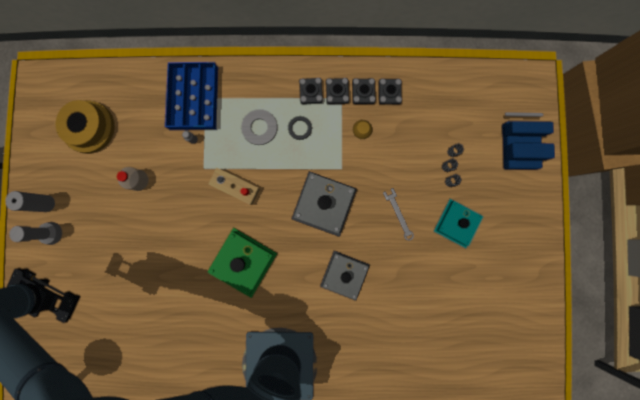

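View pics/scene.png

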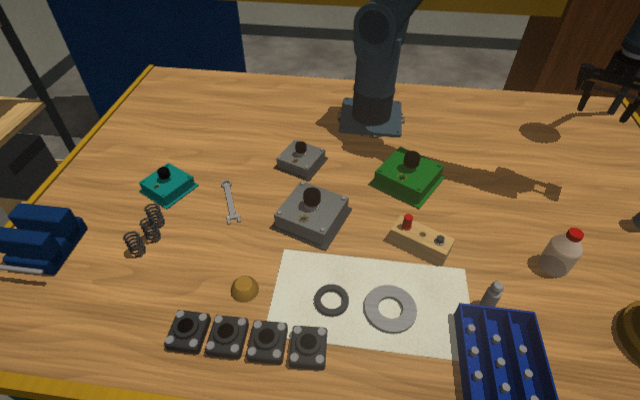

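The top view shows the larger grey fixture at (325,203), with its knob at (326,202) and the hole near (332,185). The rack is at (234,186) with the red pin at (245,191). I'll measure these more finely.

```bash
cat > h.py <<'E'
import cv2,numpy as np
from workcell import r
def ray(c,uv,z):
    n=cv2.undistortPoints(np.array(uv,float).reshape(-1,1,2),c['camera_matrix'],c['dist_coeffs']).reshape(-1,2)
    d=np.c_[n,np.ones(len(n))]@c['R']; o=-c['R'].T@c['t']
    return o+d*((z-o[2])/d[:,2])[:,None]
def proj(c,X):
    return cv2.projectPoints(np.array(X,float).reshape(-1,1,3),cv2.Rodrigues(c['R'])[0],c['t'],c['camera_matrix'],c['dist_coeffs'])[0].reshape(-1,2)
def cen(m):
    M=cv2.moments(m.astype(np.uint8),True);return [M['m10']/M['m00'],M['m01']/M['m00']],M['m00']
E
python3 - <<'E'
from h import *
v=np.load('/tmp/v.npz')
for n,i,k,boxes in(("top",v['a'],v['d'],[(285,165,365,240),(205,165,265,210)]),("scene",v['b'],v['e'],[(270,175,355,250),(380,205,460,265)])):
    c=r.get_calibration(n);hsv=cv2.cvtColor(i,cv2.COLOR_BGR2HSV)
    def box(m,b):
        o=np.zeros(m.shape,bool);x0,y0,x1,y1=b;o[y0:y1,x0:x1]=m[y0:y1,x0:x1];return o
    red=box((hsv[...,1]>170)&((hsv[...,0]<6)|(hsv[...,0]>174))&(hsv[...,2]>100),boxes[1]);p,a=cen(red);print(n,'red',p,a,ray(c,[p],86)if n=='scene' else ray(c,[p],84))
    blk=box(hsv[...,2]<45,boxes[0]);blk=cv2.morphologyEx(blk.astype(np.uint8),cv2.MORPH_OPEN,np.ones((3,3)));p,a=cen(blk);print('knob',p,a,ray(c,[p],103),ray(c,[p],87))
    g=box((hsv[...,1]<60)&(hsv[...,2]>60),boxes[0]).astype(np.uint8)
    cs=max(cv2.findContours(g,0,2)[0],key=cv2.contourArea);R=cv2.minAreaRect(cs);P=cv2.boxPoints(R);print('fix',P.round(1).tolist(),ray(c,P,53).round(1).tolist(),ray(c,[R[0]],53))
    x0,y0,x1,y1=boxes[0];f=cv2.resize(i[y0:y1,x0:x1],None,fx=6,fy=6,interpolation=2)
    x0,y0,x1,y1=boxes[1];g=cv2.resize(i[y0:y1,x0:x1],None,fx=4,fy=4,interpolation=2)
    cv2.imwrite(f'pics/{n}_f.png',np.hstack([f,cv2.copyMakeBorder(g,0,f.shape[0]-g.shape[0],0,0,0)]))
E
```

```text
top red [243.5, 190.875] 32.0 [[557.6427717  107.30864045  84.        ]]
knob [324.87577639751555, 201.96273291925465] 161.0 [[ 523.47208608 -145.51569464  103.        ]] [[ 524.31391237 -145.70235237   87.        ]]
fix [[291.5, 218.39999389648438], [308.6000061035156, 171.1999969482422], [354.6000061035156, 187.89999389648438], [337.3999938964844, 235.10000610351562]] [[473.4, -40.8, 53.0], [623.8, -94.0, 53.0], [571.2, -240.2, 53.0], [421.6, -186.0, 53.0]] [[ 522.18488376 -140.24575683   53.        ]]
scene red [408.07272727272726, 219.5818181818182] 55.0 [[572.52210878 109.64403008  86.        ]]
knob [311.2468085106383, 196.8595744680851] 235.0 [[ 542.73228899 -138.75463434  103.        ]] [[ 526.81350599 -141.13296336   87.        ]]
fix [[269.3999938964844, 221.89999389648438], [302.0, 169.89999389648438], [354.70001220703125, 202.8000030517578], [322.20001220703125, 254.89999389648438]] [[598.9, -240.5, 53.0], [385.0, -189.3, 53.0], [499.7, -26.1, 53.0], [685.5, -91.9, 53.0]] [[ 550.38384758 -135.71340982   53.        ]]
```

View pics/top_f.png

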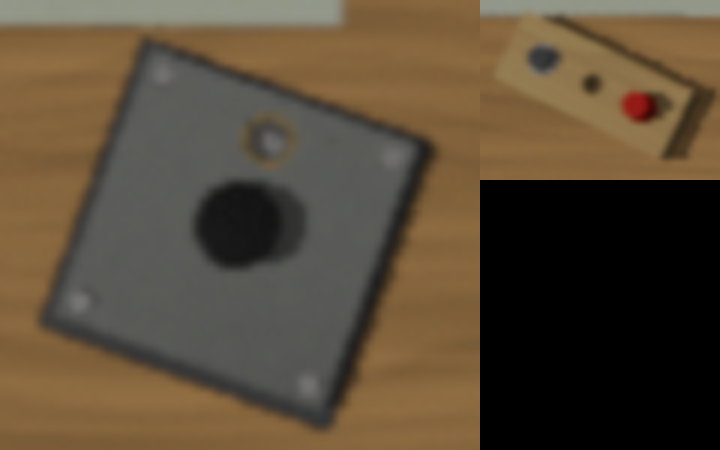

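Request:
jog_arm --targets '[[[-0.94, 0, -0.9], 0, 1], [[-0.94, 0, -0.9], 0, 1], [[-0.94, 0, -0.9], 0, 1], [[-0.94, 0, -0.9], 0, 1], [[-0.94, 0, -0.9], 0, 1], [[-0.94, 0, -0.9], 0, 1], [[-0.94, 0, -0.9], 0, 1], [[-0.94, 0, -0.9], 0, 1], [[-0.94, 0, -0.9], 0, 1], [[-0.94, 0, -0.9], 0, 1], [[-0.94, 0, -0.9], 0, 1], [[-0.94, 0, -0.9], 0, 1]]' --force 50

```text
t: 1.6
ee_pos: [479.5, -12.1, 401.7]
tool_rot: [-0.592, 0.592, 0.385, -0.387]
force: [0.2, 0.8, 0.2]
finger_gap: 88.2
```

Run:
```python
from h import *
s=r.read_state();print(s['t'],s['q'].round(3),s['ee_pos'],s['tool_rot'])
c=r.get_calibration('wrist');a,d=r.snapshot("wrist");print(c);cv2.imwrite('pics/w1.png',a)
print('knob',proj(c,[524,-145.5,103]),'hole',proj(c,[571,-162,53]),'pin',proj(c,[558,107,84]))
```

```text
1.6 [-0.315  0.253  0.288  1.992 -0.088  0.911  1.174] [479.47927001 -12.09693681 401.71508115] [-0.59241137  0.59243468  0.38468672 -0.3874094 ]
{'camera_matrix': array([[306.05805737,   0.        , 322.29636583],
       [  0.        , 306.05805737, 200.24743519],
       [  0.        ,   0.        ,   1.        ]]), 'dist_coeffs': array([-0.05198712,  0.        ,  0.        ,  0.        ,  0.        ]), 'R': array([[ 0.4039943 ,  0.91475664, -0.00298137],
       [ 0.87103163, -0.3836838 ,  0.30674196],
       [ 0.27945035, -0.12651887, -0.95178804]]), 't': array([-180.71671663, -463.10935643,  252.05911001])}
knob [[224.83756888 277.06254123]] hole [[244.03382493 289.86877302]] pin [[459.33487135 207.60135959]]
```

View pics/w1.png

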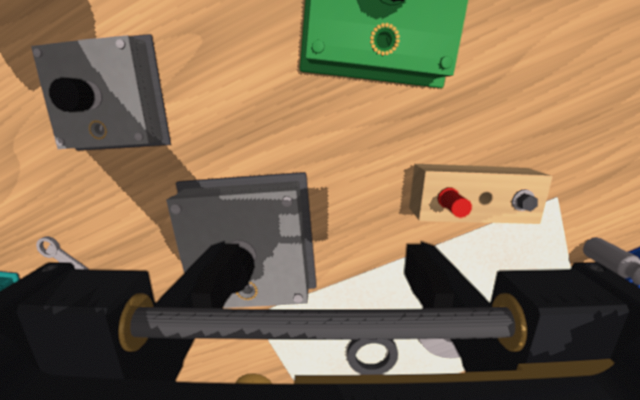

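Request:
jog_arm --targets '[[[-0.87, 0, -0.8], 0, 1], [[-0.87, 0, -0.8], 0, 1], [[-0.87, 0, -0.8], 0, 1], [[0, 0, 0], 0, 1]]'

```text
t: 2.15
ee_pos: [526.2, -158.8, 402.0]
tool_rot: [-0.593, 0.596, 0.381, -0.385]
force: [-1.5, 0.7, -0.3]
finger_gap: 88.3
```

Run:
```python
from h import *
s=r.read_state();print(s['t'],s['q'].round(3),s['ee_pos'],s['tool_rot'])
c=r.get_calibration('wrist');a,d=r.snapshot("wrist");cv2.imwrite('pics/w2.png',a);np.savez('/tmp/w2.npz',a=a,d=d,R=c['R'],t=c['t'])
print('knob',proj(c,[524,-145.5,103]),'hole',proj(c,[571,-162,53]),'pin',proj(c,[558,107,84]))
x0,y0,x1,y1=200,100,460,300
cv2.imwrite('pics/w2c.png',cv2.resize(a[y0:y1,x0:x1],None,fx=3,fy=3,interpolation=2))
```

```text
2.15 [-0.068  0.381  0.354  1.827 -0.149  0.961  1.493] [ 526.17777027 -158.8431814   401.98049796] [-0.59284619  0.59594277  0.38099052 -0.38500887]
knob [[337.26109497 181.97485032]] hole [[338.7252     212.99868437]] pin [[589.6306721  104.64140673]]
```

View pics/w2c.png

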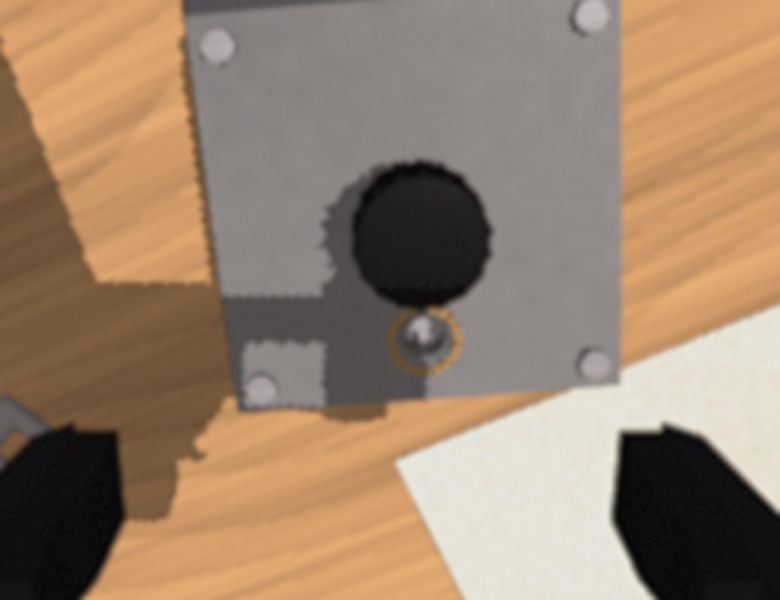

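Run:
```python
from h import *
w=np.load('/tmp/w2.npz');c=r.get_calibration('wrist');c=dict(c,R=w['R'],t=w['t'])
k=ray(c,[[340.3,179]],103)[0];h=ray(c,[[341.7,213]],53)[0]
cr=ray(c,np.array([[217,46],[591,16],[596,366],[260,390]])/3+[200,100],53)
print('screws',cr.round(1).tolist(),cr.mean(0))
T=r.get_calibration('top')
k2=ray(T,[[324.5,202.3]],103)[0];h2=ray(T,[[329.8,188.3]],53)[0]
for a,b in((k,h),(k2,h2)):
    d=(b-a)[:2];print(a,b,np.hypot(*d),np.degrees(np.arctan2(d[1],d[0])))
s=r.read_state();q=s['tool_rot']
from scipy.spatial.transform import Rotation as Ro
M=Ro.from_quat([*q[1:],q[0]]).as_matrix();print(M.round(3));print('to knob, tool axes/40', M.T@(np.array([*k[:2],231])-s['ee_pos'])/40)
# pin from wrist view
a=w['a'];hsv=cv2.cvtColor(a,cv2.COLOR_BGR2HSV);red=(hsv[...,1]>170)&((hsv[...,0]<6)|(hsv[...,0]>174))&(hsv[...,2]>90)
n,l,st,ce=cv2.connectedComponentsWithStats(red.astype(np.uint8));
for i in range(1,n):
    if st[i,4]>30: print(st[i],ce[i])
```

```text
screws [[443.2, -181.8, 53.0], [487.3, -60.0, 53.0], [609.8, -103.2, 53.0], [565.5, -225.8, 53.0]] [ 526.43055665 -142.70049909   53.        ]
[ 522.53689244 -141.76023155  103.        ] [ 572.40082038 -158.89919972   53.        ] 52.727180280041686 -18.968602207624635
[ 522.43585371 -144.372966    103.        ] [ 569.59367611 -161.55175068   53.        ] 50.1893500393931 -20.01581336507474
[[ 0.411 -0.003 -0.912]
 [ 0.912 -0.005  0.411]
 [-0.006 -1.     0.001]]
to knob, tool axes/40 [0.32654293 4.26597516 0.22887872]
[555  93  19  23 111] [560.95495495 101.87387387]
[580  95  23  22 388] [590.94845361 105.05154639]
```

Request:
jog_arm --targets '[[[0.33, 0.5, 0.22], 0, 1], [[0, 0.8, 0], 0, 1], [[0, 0.8, 0], 0, 1], [[0, 0.8, 0], 0, 1], [[0, 0.7, 0], 0, 1], [[0, 0, 0], 0, 1]]'

```text
t: 2.95
ee_pos: [522.0, -129.6, 253.4]
tool_rot: [0.593, -0.59, -0.386, 0.388]
force: [-0.6, -0.1, 0.4]
finger_gap: 88.0
```

Request:
jog_arm --targets '[[[-0.29, 0, -0.18], 0, 1], [[0, 0, 0], 0, 1], [[0, 0, 0], 0, 1]]'

```text
t: 3.32
ee_pos: [525.2, -143.2, 256.3]
tool_rot: [0.592, -0.591, -0.388, 0.388]
force: [-0.1, -0.5, -0.9]
finger_gap: 87.8
```

Request:
jog_arm --targets '[[[-0.01, 0.4, 0.03], 0, 1], [[0, 0.2, 0], 0, 1], [[0, 0, 0], 0, 1], [[0, 0, 0], 0, 0.3], [[0, 0, 0], 0, 0], [[0, 0, 0], 0, 0], [[0, 0, 0], 0, 0], [[0, 0, 0], 0, 0]]' --force 55

```text
t: 4.32
ee_pos: [524.3, -142.2, 231.3]
tool_rot: [0.592, -0.59, -0.389, 0.387]
force: [0.9, 3.0, -0.6]
finger_gap: 42.4
```

```bash
cat > st.py <<'E'
from h import *
from scipy.spatial.transform import Rotation as Ro
s=r.read_state();q=s['tool_rot'];M=Ro.from_quat([*q[1:],q[0]]).as_matrix()
print('t',round(s['t'],2),'pos',s['ee_pos'].round(1),'F',s['force'].round(1),'Tq',s['ft_torque'].round(3),'yaw',round(float(np.degrees(np.arctan2(M[1,0],M[0,0]))),2),'tilt',M[:,1].round(3),'gap',round(s['finger_gap'],1),'q7',round(s['q'][6],3))
E
python3 st.py
```

```text
t 4.33 pos [ 524.3 -142.2  231.3] F [ 0.9  3.  -0.6] Tq [ 0.393 -0.205 -0.064] yaw 66.54 tilt [ 0.     0.003 -1.   ] gap 42.4 q7 1.573
```

Request:
jog_arm --targets '[[[0, 0, 0], 1, 0]]'

```text
t: 4.45
ee_pos: [524.4, -142.1, 231.3]
tool_rot: [0.612, -0.61, -0.357, 0.356]
force: [0.4, -1.9, -1.7]
finger_gap: 42.5
```

```bash
python3 st.py
```

```text
t 4.45 pos [ 524.4 -142.1  231.3] F [ 0.4 -1.9 -1.7] Tq [-0.403  0.088  0.437] yaw 60.51 tilt [ 0.001  0.003 -1.   ] gap 42.5 q7 1.493
```

Request:
jog_arm --targets '[[[0, 0, 0], 1, 0]]'

```text
t: 4.58
ee_pos: [524.4, -142.0, 231.3]
tool_rot: [0.63, -0.628, -0.324, 0.323]
force: [0.6, -0.1, -1.4]
finger_gap: 42.6
```

```bash
python3 st.py
```

```text
t 4.58 pos [ 524.4 -142.   231.3] F [ 0.6 -0.1 -1.4] Tq [-0.092 -0.064  0.458] yaw 54.4 tilt [ 0.001  0.003 -1.   ] gap 42.6 q7 1.411
```

Request:
jog_arm --targets '[[[0, 0, 0], 1, 0]]'

```text
t: 4.7
ee_pos: [524.5, -141.9, 231.3]
tool_rot: [0.646, -0.645, -0.29, 0.289]
force: [1.2, 0.5, -1.4]
finger_gap: 42.6
```

```bash
python3 st.py
```

```text
t 4.7 pos [ 524.5 -141.9  231.3] F [ 1.2  0.5 -1.4] Tq [-0.146 -0.059  0.399] yaw 48.28 tilt [ 0.     0.002 -1.   ] gap 42.6 q7 1.33
```

Request:
jog_arm --targets '[[[0, 0, 0], 0.8, 0]]'

```text
t: 4.82
ee_pos: [524.5, -141.8, 231.3]
tool_rot: [0.658, -0.656, -0.262, 0.261]
force: [0.0, -0.3, -1.1]
finger_gap: 42.6
```

```bash
python3 st.py
```

```text
t 4.83 pos [ 524.5 -141.8  231.3] F [ 0.  -0.3 -1.1] Tq [-0.037 -0.045  0.364] yaw 43.39 tilt [ 0.     0.002 -1.   ] gap 42.6 q7 1.264
```

Request:
jog_arm --targets '[[[0, 0, 0], 0.8, 0]]'

```text
t: 4.95
ee_pos: [524.6, -141.7, 231.3]
tool_rot: [0.668, -0.667, -0.234, 0.233]
force: [1.0, -1.0, -1.0]
finger_gap: 42.5
```

```bash
python3 st.py
```

```text
t 4.95 pos [ 524.6 -141.7  231.3] F [ 1. -1. -1.] Tq [ 0.041 -0.001  0.39 ] yaw 38.51 tilt [ 0.     0.002 -1.   ] gap 42.5 q7 1.199
```

Request:
jog_arm --targets '[[[0, 0, 0], 0.8, 0]]'

```text
t: 5.08
ee_pos: [524.6, -141.7, 231.3]
tool_rot: [0.677, -0.676, -0.205, 0.204]
force: [0.7, -0.6, -0.8]
finger_gap: 42.4
```

```bash
python3 st.py
```

```text
t 5.08 pos [ 524.6 -141.7  231.3] F [ 0.7 -0.6 -0.8] Tq [-0.035 -0.052  0.351] yaw 33.63 tilt [ 0.     0.001 -1.   ] gap 42.4 q7 1.133
```

Request:
jog_arm --targets '[[[0, 0, 0], 0.8, 0]]'

```text
t: 5.2
ee_pos: [524.6, -141.6, 231.3]
tool_rot: [0.685, -0.685, -0.176, 0.175]
force: [-0.5, 0.3, -1.3]
finger_gap: 42.3
```

```bash
python3 st.py
```

```text
t 5.2 pos [ 524.6 -141.6  231.3] F [-0.5  0.3 -1.3] Tq [-0.039 -0.096  0.34 ] yaw 28.75 tilt [ 0.     0.001 -1.   ] gap 42.3 q7 1.068
```

Request:
jog_arm --targets '[[[0, 0, 0], 0.8, 0]]'

```text
t: 5.32
ee_pos: [524.7, -141.5, 231.3]
tool_rot: [0.692, -0.692, -0.146, 0.146]
force: [0.4, -0.3, -1.7]
finger_gap: 42.7
```

```bash
python3 st.py
```

```text
t 5.33 pos [ 524.7 -141.5  231.3] F [ 0.4 -0.3 -1.7] Tq [-0.044 -0.107  0.399] yaw 23.86 tilt [ 0.     0.001 -1.   ] gap 42.7 q7 1.002
```

Request:
jog_arm --targets '[[[0, 0, 0], 0.8, 0]]'

```text
t: 5.45
ee_pos: [524.8, -141.5, 231.3]
tool_rot: [0.698, -0.697, -0.117, 0.116]
force: [-0.0, -0.9, -1.0]
finger_gap: 42.4
```

```bash
python3 st.py
```

```text
t 5.45 pos [ 524.8 -141.5  231.3] F [-0.  -0.9 -1. ] Tq [-0.061 -0.074  0.346] yaw 18.98 tilt [ 0.     0.001 -1.   ] gap 42.4 q7 0.937
```

Request:
jog_arm --targets '[[[0, 0, 0], 0.8, 0]]'

```text
t: 5.58
ee_pos: [524.8, -141.4, 231.3]
tool_rot: [0.702, -0.702, -0.087, 0.087]
force: [-0.5, -0.4, -2.3]
finger_gap: 42.3
```

```bash
python3 st.py
```

```text
t 5.58 pos [ 524.8 -141.4  231.3] F [-0.5 -0.4 -2.3] Tq [-0.111 -0.063  0.338] yaw 14.1 tilt [ 0.  0. -1.] gap 42.3 q7 0.871
```

Request:
jog_arm --targets '[[[0, 0, 0], 0.8, 0]]'

```text
t: 5.7
ee_pos: [524.9, -141.4, 231.3]
tool_rot: [-0.705, 0.705, 0.057, -0.057]
force: [0.0, 0.4, -1.8]
finger_gap: 42.7
```

```bash
python3 st.py
```

```text
t 5.7 pos [ 524.9 -141.4  231.3] F [ 0.   0.4 -1.8] Tq [-0.153 -0.023  0.331] yaw 9.22 tilt [ 0. -0. -1.] gap 42.7 q7 0.805
```

Request:
jog_arm --targets '[[[0, 0, 0], 0.8, 0]]'

```text
t: 5.82
ee_pos: [524.9, -141.3, 231.3]
tool_rot: [-0.706, 0.707, 0.027, -0.027]
force: [-0.9, -0.5, -1.2]
finger_gap: 42.6
```

```bash
python3 st.py
```

```text
t 5.83 pos [ 524.9 -141.3  231.3] F [-0.9 -0.5 -1.2] Tq [-0.147  0.008  0.33 ] yaw 4.34 tilt [ 0. -0. -1.] gap 42.6 q7 0.739
```

Request:
jog_arm --targets '[[[0, 0, 0], 0.8, 0]]'

```text
t: 5.95
ee_pos: [525.0, -141.1, 231.3]
tool_rot: [-0.707, 0.707, -0.003, 0.003]
force: [-0.4, 0.3, -1.8]
finger_gap: 42.4
```

```bash
python3 st.py
```

```text
t 5.95 pos [ 525.  -141.1  231.3] F [-0.4  0.3 -1.8] Tq [-0.172 -0.018  1.31 ] yaw -0.48 tilt [ 0.    -0.001 -1.   ] gap 42.4 q7 0.673
```

Request:
jog_arm --targets '[[[0, 0, 0], 0.8, 0]]'

```text
t: 6.08
ee_pos: [525.0, -141.2, 231.3]
tool_rot: [-0.706, 0.707, -0.033, 0.033]
force: [-0.3, -0.5, -2.7]
finger_gap: 42.9
```

```bash
python3 st.py
```

```text
t 6.08 pos [ 525.  -141.2  231.3] F [-0.3 -0.5 -2.7] Tq [-0.315 -0.042  0.046] yaw -5.37 tilt [ 0.    -0.001 -1.   ] gap 42.9 q7 0.607
```

Request:
jog_arm --targets '[[[0, 0, 0], 0.8, 0]]'

```text
t: 6.2
ee_pos: [525.1, -141.1, 231.3]
tool_rot: [-0.704, 0.705, -0.063, 0.063]
force: [-0.5, -0.1, -0.8]
finger_gap: 42.2
```

```bash
python3 st.py
```

```text
t 6.2 pos [ 525.1 -141.1  231.3] F [-0.5 -0.1 -0.8] Tq [-0.182  0.068  0.489] yaw -10.24 tilt [ 0.    -0.002 -1.   ] gap 42.2 q7 0.541
```

Request:
jog_arm --targets '[[[0, 0, 0], 0, 0], [[0, 0, 0], 0, 0]]'

```text
t: 6.45
ee_pos: [525.1, -141.1, 231.3]
tool_rot: [-0.704, 0.705, -0.062, 0.063]
force: [-0.2, -0.7, -0.6]
finger_gap: 42.9
```

```bash
python3 st.py
```

```text
t 6.45 pos [ 525.1 -141.1  231.3] F [-0.2 -0.7 -0.6] Tq [-0.103  0.002  0.012] yaw -10.13 tilt [ 0.    -0.002 -1.   ] gap 42.9 q7 0.542
```

Request:
jog_arm --targets '[[[0, 0, 0], -0.3, 0], [[0, 0, 0], 0, 0]]'

```text
t: 6.7
ee_pos: [525.0, -141.2, 231.3]
tool_rot: [-0.705, 0.706, -0.05, 0.051]
force: [0.0, -0.1, -2.8]
finger_gap: 42.7
```

```bash
python3 st.py
```

```text
t 6.7 pos [ 525.  -141.2  231.3] F [ 0.  -0.1 -2.8] Tq [-0.047 -0.06  -0.277] yaw -8.22 tilt [ 0.    -0.002 -1.   ] gap 42.7 q7 0.569
```

Request:
jog_arm --targets '[[[0, 0, 0], 0, 1], [[0, 0, 0], 0, 1], [[0, 0, 0], 0, 1], [[0, 0, 0], 0, 1], [[0, -0.5, 0], 0, 1], [[0, -1, 0], 0, 1], [[0, -1, 0], 0, 1], [[0, -0.5, 0], 0, 1], [[0, 0, 0], 0, 1]]'

```text
t: 7.82
ee_pos: [524.9, -141.8, 359.8]
tool_rot: [-0.705, 0.706, -0.049, 0.052]
force: [-0.0, 0.9, -0.7]
finger_gap: 88.1
```

```bash
python3 st.py
```

```text
t 7.83 pos [ 524.9 -141.8  359.8] F [-0.   0.9 -0.7] Tq [-0.045  0.098  0.011] yaw -8.19 tilt [ 0.003 -0.002 -1.   ] gap 88.1 q7 0.438
```

Request:
jog_arm --targets '[[[0, 0, 0], -1, 1], [[0, 0, 0], -1, 1], [[0, 0, 0], -1, 1], [[0, 0, 0], -1, 1], [[0, 0, 0], -1, 1], [[0, 0, 0], -1, 1], [[0, 0, 0], -1, 1], [[0, 0, 0], -1, 1], [[0, 0, 0], -1, 1], [[0, 0, 0], -1, 1], [[0, 0, 0], -1, 1], [[0, 0, 0], -1, 1]]'

```text
t: 9.32
ee_pos: [520.2, -140.8, 353.5]
tool_rot: [0.595, -0.591, -0.382, 0.389]
force: [-0.8, 0.1, -0.3]
finger_gap: 88.0
```

```bash
python3 st.py
python3 - <<'E'
from h import *
c=r.get_calibration('wrist');a,d=r.snapshot("wrist");print(proj(c,[572,-159,53]),proj(c,[524.5,-142,103]))
cv2.imwrite('pics/w3c.png',cv2.resize(a[100:300,200:460],None,fx=3,fy=3,interpolation=2))
E
```

```text
t 9.32 pos [ 520.2 -140.8  353.5] F [-0.8  0.1 -0.3] Tq [ 0.027 -0.034 -0.001] yaw 66.1 tilt [-0.011  0.    -1.   ] gap 88.0 q7 1.546
[[328.59309979 244.61485355]] [[325.33404424 214.81727847]]
```

View pics/w3c.png

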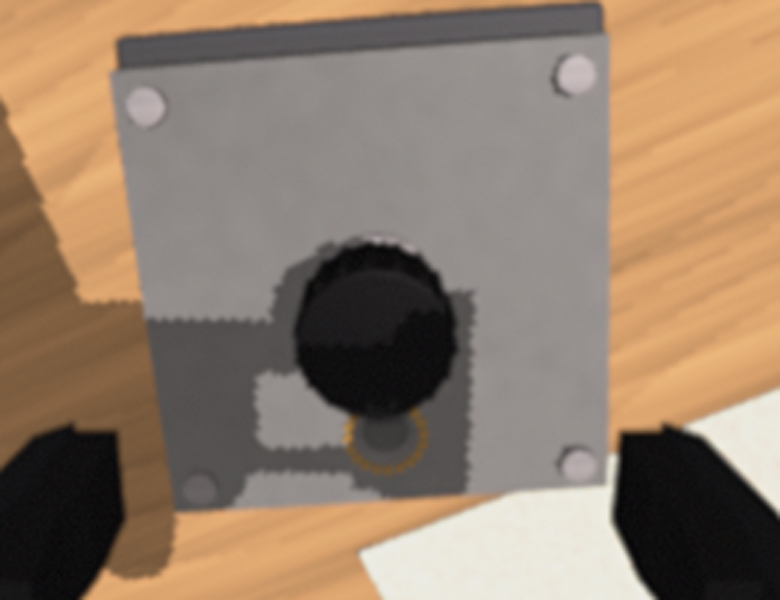

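The brass ring is centred at crop (387,436), full-frame (329,245). That is within 1 px of the predicted hole, so the hole position of about (572,-159) holds. Next is the pin.

Request:
jog_arm --targets '[[[0.86, 0, 0.23], 0, 1], [[0.86, 0, 0.23], 0, 1], [[0.86, 0, 0.23], 0, 1], [[0.86, 0, 0.23], 0, 1], [[0.86, 0, 0.23], 0, 1], [[0.86, 0, 0.23], 0, 1], [[0.6, 0, 0.2], 0, 1], [[0, 0, 0], -0.7, 1], [[0, 0, 0], 0, 1]]'

```text
t: 10.5
ee_pos: [554.7, 102.1, 348.4]
tool_rot: [0.584, -0.577, -0.398, 0.409]
force: [-0.5, -0.3, 0.4]
finger_gap: 88.0
```

```bash
python3 st.py
python3 - <<'E'
from h import *
c=r.get_calibration('wrist');a,d=r.snapshot("wrist");print(proj(c,[557.6,107.3,84]))
hsv=cv2.cvtColor(a,cv2.COLOR_BGR2HSV);red=(hsv[...,1]>150)&((hsv[...,0]<7)|(hsv[...,0]>173))&(hsv[...,2]>60)
n,l,st,ce=cv2.connectedComponentsWithStats(red.astype(np.uint8))
for i in range(1,n):
    if st[i,4]>30: print(st[i],ce[i])
cv2.imwrite('pics/w4c.png',cv2.resize(a[100:300,200:460],None,fx=3,fy=3,interpolation=2))
np.savez('/tmp/w4.npz',R=c['R'],t=c['t'])
E
```

```text
t 10.5 pos [554.7 102.1 348.4] F [-0.5 -0.3  0.4] Tq [ 0.009 -0.012 -0.009] yaw 69.57 tilt [-0.019 -0.001 -1.   ] gap 88.0 q7 1.143
[[332.60678197 207.43610993]]
[322 184  26  37 775] [334.68258065 201.86322581]
```

View pics/w4c.png

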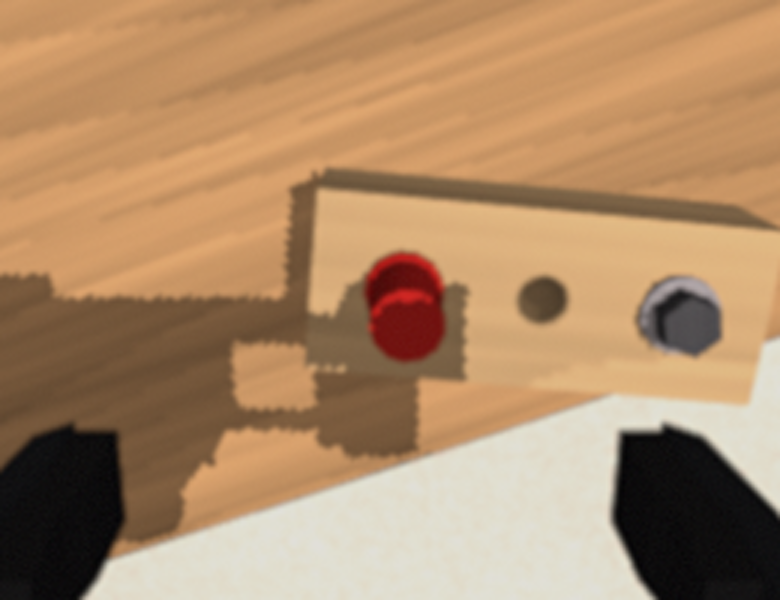

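Request:
jog_arm --targets '[[[0.26, 0.3, -0.17], 0, 1], [[0, 0.6, 0], 0, 1], [[0, 0.6, 0], 0, 1], [[0, 0.6, 0], 0, 1], [[0, 0.2, 0], 0, 1], [[0, 0, 0], 0, 1], [[0, 0, 0], 0, 1]]'

```text
t: 11.42
ee_pos: [565.8, 109.8, 250.7]
tool_rot: [0.586, -0.58, -0.395, 0.406]
force: [-0.1, -0.3, 0.2]
finger_gap: 87.9
```

```bash
python3 st.py
python3 - <<'E'
from h import *
w=np.load('/tmp/w4.npz');c=dict(r.get_calibration('wrist'),R=w['R'],t=w['t']);print(ray(c,[[335.7,208.7]],84))
E
```

```text
t 11.43 pos [565.8 109.8 250.7] F [-0.1 -0.3  0.2] Tq [-0.03   0.01   0.037] yaw 68.95 tilt [-0.018 -0.001 -1.   ] gap 87.9 q7 1.178
[[559.56467396 109.36866169  84.        ]]
```

Request:
jog_arm --targets '[[[-0.03, 0.1, 0.07], 0, 1], [[0, 0.35, 0], 0, 1], [[0, 0.3, 0], 0, 1], [[0, 0, 0], 0, 1], [[0, 0, 0], 0, 1]]'

```text
t: 12.05
ee_pos: [562.5, 109.8, 219.7]
tool_rot: [0.586, -0.58, -0.395, 0.405]
force: [-0.2, -0.3, -0.1]
finger_gap: 88.0
```

Now close on the pin with a moderate grip.

Request:
jog_arm --targets '[[[0, 0, 0], 0, 0.4], [[0, 0, 0], 0, 0.3], [[0, 0, 0], 0, 0.2], [[0, 0, 0], 0, 0], [[0, 0, 0], 0, 0], [[0, 0, 0], 0, 0], [[0, 0, 0], 0, 0], [[0, 0, 0], 0, 0]]' --force 20

```text
t: 13.05
ee_pos: [562.9, 109.9, 220.6]
tool_rot: [0.586, -0.58, -0.396, 0.404]
force: [-0.7, 0.1, 0.5]
finger_gap: 21.4
```

```bash
python3 st.py
```

```text
t 13.05 pos [562.9 109.9 220.6] F [-0.7  0.1  0.5] Tq [0.041 0.002 0.005] yaw 68.93 tilt [-0.015  0.    -1.   ] gap 21.4 q7 1.193
```

Request:
jog_arm --targets '[[[0, -0.4, 0], 0, 0], [[0, -0.6, 0], 0, 0], [[0, -0.8, 0], 0, 0], [[0, -0.8, 0], 0, 0], [[0, -0.2, 0], 0, 0], [[0, 0, 0], 0, 0], [[0, 0, 0], 0, 0]]'

```text
t: 13.92
ee_pos: [563.6, 109.5, 337.6]
tool_rot: [0.586, -0.58, -0.395, 0.405]
force: [0.4, -0.2, -1.1]
finger_gap: 21.5
```

```bash
python3 st.py
```

```text
t 13.93 pos [563.6 109.5 337.6] F [ 0.4 -0.2 -1.1] Tq [ 0.011 -0.038  0.006] yaw 68.91 tilt [-0.016 -0.    -1.   ] gap 21.5 q7 1.134
```

Request:
jog_arm --targets '[[[-0.4, 0, -0.18], 0, 0], [[-0.8, 0, -0.35], 0, 0], [[-0.8, 0, -0.35], 0, 0], [[-0.8, 0, -0.35], 0, 0], [[-0.8, 0, -0.35], 0, 0], [[-0.8, 0, -0.35], 0, 0], [[-0.8, 0, -0.35], 0, 0], [[-0.5, 0, -0.2], 0, 0], [[-0.2, 0, -0.08], 0, 0], [[0, 0, 0], 0, 0], [[0, 0, 0], 0, 0]]'

```text
t: 15.3
ee_pos: [568.5, -166.1, 329.2]
tool_rot: [0.589, -0.579, -0.387, 0.409]
force: [1.0, 0.9, -2.4]
finger_gap: 21.7
```

```bash
python3 st.py
```

```text
t 15.3 pos [ 568.5 -166.1  329.2] F [ 1.   0.9 -2.4] Tq [ 0.045 -0.04   0.004] yaw 68.53 tilt [-0.033 -0.005 -0.999] gap 21.7 q7 1.615
```

Request:
jog_arm --targets '[[[0.31, 0, -0.17], 0, 0], [[0, 0.3, -0.01], 0, 0], [[0, 0.4, -0.01], 0, 0], [[0, 0.2, 0], 0, 0], [[0, 0, 0], 0, 0], [[0, 0, 0], 0, 0]]'

```text
t: 16.05
ee_pos: [579.9, -153.8, 289.0]
tool_rot: [0.589, -0.578, -0.388, 0.41]
force: [0.0, -0.2, -0.8]
finger_gap: 21.5
```

```bash
python3 st.py
python3 - <<'E'
from h import *
c=r.get_calibration('wrist');a,d=r.snapshot("wrist");print(proj(c,[[572,-158.7,53],[572,-158.7,75]]))
cv2.imwrite('pics/w5c.png',cv2.resize(a[150:350,200:460],None,fx=3,fy=3,interpolation=2))
np.savez('/tmp/w5.npz',R=c['R'],t=c['t'])
E
```

```text
t 16.05 pos [ 579.9 -153.8  289. ] F [ 0.  -0.2 -0.8] Tq [ 0.039 -0.021 -0.015] yaw 68.79 tilt [-0.035 -0.004 -0.999] gap 21.5 q7 1.614
[[318.38594128 215.0113786 ]
 [317.48257379 225.48006602]]
```

View pics/w5c.png

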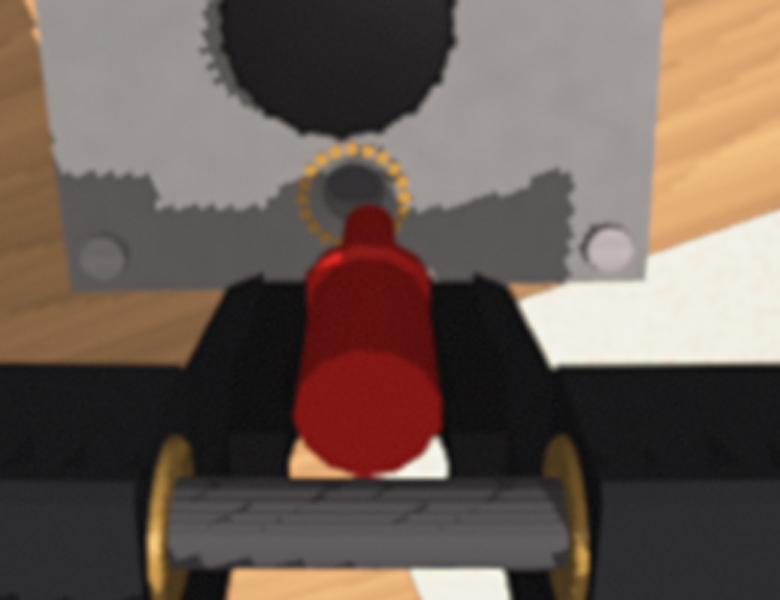

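Run:
```python
from h import *
w=np.load('/tmp/w5.npz');c=dict(r.get_calibration('wrist'),R=w['R'],t=w['t']);x=ray(c,[[323.3,221],[323.3,220]],72.4);print(x, ray(c,[[318.3,215]],53))
d=np.array([572,-158.7])-x[0,:2];a=np.radians(68.8);print('dx,dz/40',d@[np.cos(a),np.sin(a)]/40,d@[-np.sin(a),np.cos(a)]/40)
```

```text
[[ 571.25674646 -154.18120858   72.4       ]
 [ 570.57392021 -153.91680433   72.4       ]] [[ 571.96848575 -158.7571469    53.        ]]
dx,dz/40 -0.09860495139743418 -0.05817647423960498
```

Request:
jog_arm --targets '[[[-0.09, 0, -0.045], 0, 0], [[0, 0, 0], 0, 0], [[0, 0.15, -0.005], 0, 0], [[0, 0.15, -0.005], 0, 0], [[0, 0, 0], 0, 0], [[0, 0, 0], 0, 0]]'

```text
t: 16.85
ee_pos: [580.4, -158.7, 276.9]
tool_rot: [0.589, -0.578, -0.389, 0.41]
force: [0.2, 0.4, -1.1]
finger_gap: 21.1
```

```bash
python3 st.py
python3 - <<'E'
from h import *
c=r.get_calibration('wrist');a,d=r.snapshot("wrist");print(proj(c,[[572,-158.7,53],[572,-158.7,60]]))
cv2.imwrite('pics/w6c.png',cv2.resize(a[170:270,250:380],None,fx=5,fy=5,interpolation=2))
np.savez('/tmp/w6.npz',R=c['R'],t=c['t'])
E
```

```text
t 16.85 pos [ 580.4 -158.7  276.9] F [ 0.2  0.4 -1.1] Tq [ 0.002 -0.037 -0.016] yaw 68.76 tilt [-0.033 -0.004 -0.999] gap 21.1 q7 1.627
[[323.91116556 217.17331502]
 [323.8045308  220.5546608 ]]
```

View pics/w6c.png

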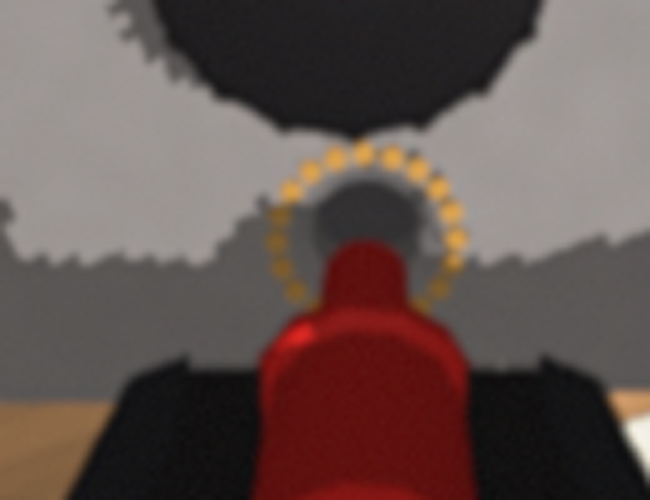

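Request:
jog_arm --targets '[[[0.02, 0, 0.04], 0, 0], [[0, 0, 0], 0, 0], [[0, 0.1, -0.003], 0, 0], [[0, 0.1, -0.003], 0, 0], [[0, 0.1, -0.003], 0, 0], [[0, 0.1, -0.003], 0, 0], [[0, 0, 0], 0, 0]]'

```text
t: 17.77
ee_pos: [579.0, -157.4, 259.8]
tool_rot: [0.589, -0.578, -0.389, 0.41]
force: [-0.6, -0.3, -2.0]
finger_gap: 21.4
```

```bash
python3 st.py
```

```text
t 17.77 pos [ 579.  -157.4  259.8] F [-0.6 -0.3 -2. ] Tq [-0.027 -0.03  -0.007] yaw 68.77 tilt [-0.033 -0.004 -0.999] gap 21.4 q7 1.633
```

Request:
jog_arm --targets '[[[0, 0.08, -0.003], 0, 0], [[0, 0.08, -0.003], 0, 0], [[0, 0.08, -0.003], 0, 0], [[0, 0, 0], 0, 0]]'

```text
t: 18.27
ee_pos: [579.1, -157.6, 249.6]
tool_rot: [0.589, -0.578, -0.389, 0.41]
force: [-0.5, 0.8, -1.5]
finger_gap: 21.4
```

```bash
python3 st.py
```

```text
t 18.27 pos [ 579.1 -157.6  249.6] F [-0.5  0.8 -1.5] Tq [ 0.017 -0.02   0.044] yaw 68.77 tilt [-0.033 -0.004 -0.999] gap 21.4 q7 1.638
```

Request:
jog_arm --targets '[[[0, 0.08, -0.003], 0, 0], [[0, 0.08, -0.003], 0, 0], [[0, 0, 0], 0, 0]]'

```text
t: 18.65
ee_pos: [579.2, -157.7, 242.7]
tool_rot: [0.589, -0.578, -0.389, 0.41]
force: [-0.6, -0.6, -1.2]
finger_gap: 21.2
```

```bash
python3 st.py
```

```text
t 18.65 pos [ 579.2 -157.7  242.7] F [-0.6 -0.6 -1.2] Tq [ 0.031 -0.018 -0.02 ] yaw 68.77 tilt [-0.033 -0.004 -0.999] gap 21.2 q7 1.641
```

Request:
jog_arm --targets '[[[0, 0.08, -0.003], 0, 0], [[0, 0.08, -0.003], 0, 0], [[0, 0, 0], 0, 0]]'

```text
t: 19.02
ee_pos: [579.2, -157.8, 235.9]
tool_rot: [0.589, -0.578, -0.389, 0.41]
force: [-0.5, -0.4, -1.4]
finger_gap: 21.0
```

```bash
python3 st.py
```

```text
t 19.02 pos [ 579.2 -157.8  235.9] F [-0.5 -0.4 -1.4] Tq [-0.004  0.013 -0.03 ] yaw 68.78 tilt [-0.033 -0.004 -0.999] gap 21.0 q7 1.644
```

Request:
jog_arm --targets '[[[0, 0.08, -0.003], 0, 0], [[0, 0.05, -0.002], 0, 0], [[0, 0, 0], 0, 0]]'

```text
t: 19.4
ee_pos: [579.2, -158.0, 230.3]
tool_rot: [0.589, -0.578, -0.389, 0.41]
force: [-0.4, -0.6, -0.4]
finger_gap: 20.9
```

```bash
python3 st.py
```

```text
t 19.4 pos [ 579.2 -158.   230.3] F [-0.4 -0.6 -0.4] Tq [-0.001 -0.021 -0.019] yaw 68.77 tilt [-0.033 -0.004 -0.999] gap 20.9 q7 1.647
```

Request:
jog_arm --targets '[[[0, 0.05, -0.002], 0, 0], [[0, 0, 0], 0, 0]]'

```text
t: 19.65
ee_pos: [579.3, -158.0, 228.3]
tool_rot: [0.589, -0.578, -0.389, 0.41]
force: [-0.3, -0.4, -2.3]
finger_gap: 21.4
```

```bash
python3 st.py
```

```text
t 19.65 pos [ 579.3 -158.   228.3] F [-0.3 -0.4 -2.3] Tq [ 0.089 -0.034 -0.052] yaw 68.77 tilt [-0.033 -0.004 -0.999] gap 21.4 q7 1.648
```

Request:
jog_arm --targets '[[[0, 0.03, 0], 0, 0], [[0, 0, 0], 0, 0]]'

```text
t: 19.9
ee_pos: [579.4, -158.1, 227.7]
tool_rot: [0.589, -0.578, -0.389, 0.409]
force: [0.3, 0.6, -0.4]
finger_gap: 21.2
```

```bash
python3 st.py
```

```text
t 19.9 pos [ 579.4 -158.1  227.7] F [ 0.3  0.6 -0.4] Tq [ 0.048  0.066 -0.073] yaw 68.77 tilt [-0.032 -0.004 -0.999] gap 21.2 q7 1.648
```

Request:
jog_arm --targets '[[[0, 0, 0], 0, 0.35], [[0, 0, 0], 0, 0.6], [[0, 0, 0], 0, 0.8], [[0, 0, 0], 0, 0.8], [[0, 0, 0], 0, 0.8], [[0, 0, 0], 0, 0.8], [[0, -0.3, 0.01], 0, 0.8], [[0, -0.6, 0.02], 0, 0.8], [[0, -0.8, 0.02], 0, 0.8], [[0, -0.6, 0.02], 0, 0.8], [[0, 0, 0], 0, 0.8], [[0, 0, 0], 0, 0.8]]'

```text
t: 21.4
ee_pos: [579.8, -156.9, 325.1]
tool_rot: [0.588, -0.579, -0.389, 0.409]
force: [0.5, 0.2, 0.1]
finger_gap: 70.3
```

```bash
python3 st.py
python3 - <<'E'
from h import *
c=r.get_calibration('wrist');a,d=r.snapshot("wrist");print(proj(c,[[572,-158.7,53],[572,-158.7,91]]))
hsv=cv2.cvtColor(a,cv2.COLOR_BGR2HSV);red=(hsv[...,1]>150)&((hsv[...,0]<7)|(hsv[...,0]>173))&(hsv[...,2]>60)
n,l,st,ce=cv2.connectedComponentsWithStats(red.astype(np.uint8))
for i in range(1,n):
    if st[i,4]>60: 
        m=(l==i)&(d>0);print(st[i],ce[i]);v,u=np.nonzero(m);dd=d[m]
        nn=cv2.undistortPoints(np.c_[u,v].astype(float).reshape(-1,1,2),c['camera_matrix'],c['dist_coeffs']).reshape(-1,2)
        X=(np.c_[nn,np.ones(len(nn))]*dd[:,None]-c['t'])@c['R'];print('top z',np.percentile(X[:,2],[5,50,90,97]),'xy top',X[X[:,2]>np.percentile(X[:,2],90)-2].mean(0))
b,e=r.snapshot('scene')
cv2.imwrite('pics/end.png',np.hstack([cv2.resize(a[120:320,220:420],(560,560),interpolation=2)[:, :400],cv2.resize(b[170:255,260:365],None,fx=3.6,fy=6.6,interpolation=2)[:560]]) if 0 else cv2.resize(a[120:320,200:460],None,fx=3,fy=3,interpolation=2))
E
```

```text
t 21.4 pos [ 579.8 -156.9  325.1] F [0.5 0.2 0.1] Tq [ 0.072 -0.042 -0.048] yaw 68.74 tilt [-0.03  -0.004 -1.   ] gap 70.3 q7 1.603
[[322.60615768 198.99872122]
 [321.89918397 213.25276979]]
[308 187  30  41 985] [322.04873096 207.01725888]
top z [56.93168261 90.16295066 91.28592739 91.79575861] xy top [ 572.56545886 -159.0062285    90.71328251]
```

View pics/end.png

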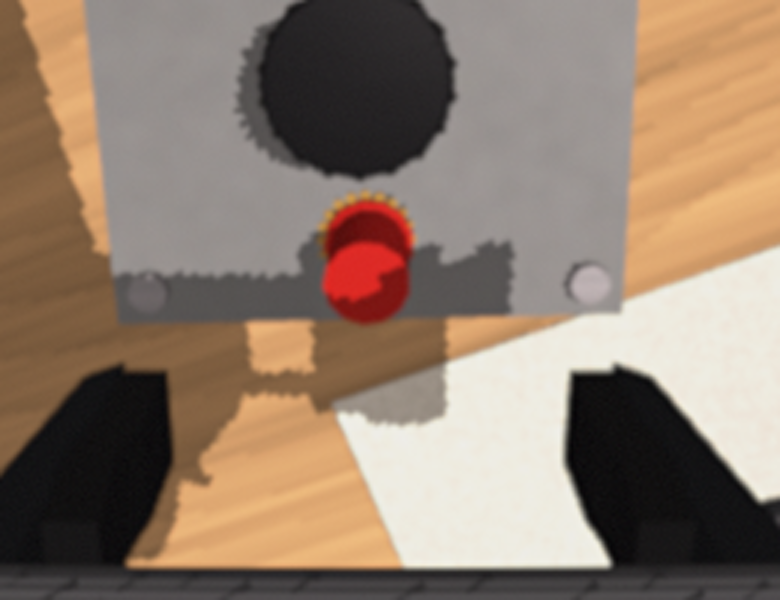

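The pin stands upright with its collar on the cover. Its head top is at about z = 91 mm, which is what a seated collar should give, and it is centred at (572.6,-159.0). The gripper is clear, so I'm handing in.

```bash
python3 -c "
from workcell import r
print(r.close_job())"
```

```text
the job is handed in; nothing more can be done
None
```

I turned the knob into its notch, then put the red pin in the fixture's hole with its collar home, and handed the job in at about 21.5 s of the 72 s allowed.

- **Knob:** I gripped it at 55 N and turned it clockwise. After about 67 degrees the measured moment rose from a steady 0.35 to 1.3 N m. It then dropped to 0.05, read 0.49 about 5 degrees further on, and settled near zero when I stopped. I turned back about 2 degrees and let go so the knob could centre itself.
- **Pin:** I took it from the rack at 20 N and lined it up over the hole with the wrist camera. It went down with wrist force readings of 2.3 N or less, well past the height at which a closed disc would have stopped it.
- **Last checks:** The head top measured 90 to 91.8 mm, against 91 mm for a seated collar. The pin was within about 1 mm of the hole centre, upright in the picture, and the gripper was clear with about zero force.

**Disagreements and gaps:**
- The fixed top camera put the knob and hole about 3 mm away from the wrist camera's positions. I used the wrist camera and where the jaws closed on the knob.
- The tool drifted to about 2 degrees of tilt during travel, so I allowed for that in the alignment.
- I did not measure the knob's final angle directly.
- I did not check the other parts again at the end. I saw no sign of contact with any of them.

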